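# Slide the loaded freezer rack back against the service spine

## Robot

A 6-joint arm with a two-finger parallel gripper is mounted at the origin on the work surface. World frame = base frame: x ahead of the robot, y to its left, z up, the work surface at z = 0. Lengths are in m, angles in rad, forces in N, time in s.
With the tool pointing down it reaches from about 0.25 to 0.775 m from the base axis. Payload 4 kg.
Tool frame: the origin (TCP) lies at the very end of the fingers, on their centre line; the grasp point (between the pads) lies 19 mm behind it (robot.hold_point_z is the distance from the TCP to the grasp point, in m); z points along the fingers, y is the line along which they close (so a half turn about z gives the same grasp; the last joint's range is limited). The gripper opens to 94 mm and grips with 3 to 60 N. Pads are 16 mm wide; open, the fingers measure 119 mm over their backs; the gripper's body (75 mm by 177 mm) begins 78 mm behind the grasp point.
Start: joints at [-1.399, 0.087, 1.371, -0, 1.684, -0.103], TCP at [0.149, -0.529, 0.206] pointing down, gripper open.
Joint ranges: [-3.1, 3.1], [-0.76, 2.03], [0.27, 2.55], [-1.08, 4.22], [0.17, 2.65], [-2.57, 2.57]. Speed limits (rad/s): [2.79, 2.79, 3.14, 3.14, 3.14, 3.14].

## Interface

Orientations are given as [roll, pitch, yaw] about the fixed x, y, z axes, in that order (R = Rz(yaw) Ry(pitch) Rx(roll)).
In Python, from bench import robot gives the robot as it stands.
- The arm moves only by the tool carry_out, never from a script. Its argument "steps" is a list of rows, each a list of 3 entries, a list of its own where there are three numbers: the shift along the tool's x, y, z in m, then the turn about the tool's z in units of 10 degrees (1.0 is 10 degrees), then the closure, from -1 (fully open) to 1 (shut). In form: [[[tx, ty, tz], roll, jaw], ...]. A call has 1 to 10 rows; each row is the pose to reach, as a shift and turn from the pose commanded when the call began, along the tool's axes at that moment; what a row does not reach only later rows make up. A row lasts 1/8 s, in which the tool goes at most 62.5 mm and 10.7 degrees, less where a joint would pass 70% of its speed; a pose out of reach is approached as far as the arm can. A call with a gripper value outside its range is refused whole. The fingers move at their own pace and stop on an object; the grip force is fixed at half the most. Time passes only in rows, so rows that repeat a pose let the fingers close. It gives the time, the measured TCP pose, the force, the opening and the grip force at its end, in the units of the state.
- robot.get_obs(): the state, without advancing time (a new reading comes with each control period).
- robot.snapshot(name): name is "side" or "top"; returns a dict with "image" (400x640x3 uint8, red, green, blue), "z_map" (400x640 float32, m along the optical axis (not along the pixel's ray), 0 where there is no reading), "mtx" (3x3 intrinsics, pixels), "R" (3x3) and "t" (3): a world point X has camera coordinates R X + t. Camera axes: x right, y down, z forward; pixel columns grow to the right and rows downward; lengths in m; the calibration is good to about 2 mm. A picture is of the moment at which its call begins.
- robot.close_job(): hands the job in; it is judged then, once.
The state is a dict: "time": time; "joint_positions": joint angles; "qvel": joint speeds; "joint_torque": joint torques, N m; "tool_pos": TCP position; "ee_rot": TCP orientation; "wrist_force": force on the tool from outside, world axes, zero at the start; "wrist_torque": the same for the moment, N m; "width": finger opening in m; "finger_force": force on a finger pad.
Only numpy, scipy, OpenCV 4.12 (cv2) and the standard library are available. Lean on these libraries where they do the work, as an engineer would, in place of code of your own. Each camera call takes 0.05 s, during which the arm holds its last target. There are 200 camera calls.

## Task

Clear the front of the bench: push the tall, loaded freezer rack back into the free place between the vortex mixer and the block heater until its back stands flat against the service spine. It is heavy and tips if it is pushed up high, so push it low down near its base with the fingers and let it slide upright on the bench; do not take hold of it or lift it. Leave the two instruments and everything else on the bench where they stand.

Things in the scene. Friction and masses are not known exactly. Their poses are not given: they have to be found in the camera images.
- rack: the freezer rack: upright stainless tower, 140 mm deep (x) x 140 mm wide (y) x 276 mm tall, flat vertical sides, four rubber feet (4 mm high) underneath, five cardboard boxes inside, steel bail handle on top (to 306 mm). Loose, 1.6 to 2.1 kg, weight centred half-way up. Origin: centre of the underside; x axis from its open front, facing roughly to the robot, to its back sheet; z up
- rack_front (a point): middle of the lower front edge of the rack, 70 mm in front (its -x) of the rack's origin, at bench height: push low above this point. The rubber feet grip the bench (friction 0.8 to 1): 12 to 21 N slide the rack, and pushed more than about 75 mm above the bench it may tip
- spine: the service spine: fixed white trunking with socket plates, 120 mm deep (x) x 1400 mm long (y) x 91 mm high, running left-right across the bench behind the instruments, always parallel to the world axes. Its flat front face looks to the robot (-x). Origin: middle of the foot of that front face, so the face is its plane x = 0 (the socket plates stand out 2 mm but do not stop anything)
- vortex: the vortex mixer: white and grey housing 100 mm deep (x) x 120 mm wide (y), 113 mm high, with a black rubber cup on a stem on top (152 mm in all), loose, 2.6 kg, standing with its back against the spine. It stands on the left or on the right of the rack's place (this changes). Origin: centre of the underside
- heater: the block heater: white housing 100 mm deep (x) x 120 mm wide (y), 70 mm high, with an aluminium tube block on top (98 mm in all), loose, 1.8 kg, standing with its back against the spine on the other side of the rack's place. Its centre is 320 mm from that of the vortex mixer, so the place between the two is 200 mm wide. Origin: centre of the underside
- tipbox: bystander: closed blue pipette-tip box, 85 x 122 x 73 mm, loose. Origin: centre of the underside
- tuberack: bystander: low white tube rack, 75 x 200 x 28 mm (36 mm with tubes), loose. Origin: centre of the underside
- bottle: bystander: glass reagent bottle with a blue cap, 62 mm across, 130 mm high, loose. Origin: centre of the underside
- beaker: bystander: small glass beaker, 60 mm across, 70 mm high, loose. Origin: centre of the underside
- marker: bystander: white marker pen with a black cap lying on the bench, 135 mm long along its x, 16 mm thick, loose. Origin: middle of its underside
- cryobox: bystander: a single cardboard sample box, 135 x 134 x 50 mm, loose. Origin: centre of the underside

How it is judged:
By the outcome, as a careful person would: the job done as asked, in the order asked, and still so for the second after the job is handed in, with the robot touching nothing.
It also fails if it takes over 51 s, if anything falls off the work surface, if the arm or the gripper's body presses on something with over 40 N, if the wrist force passes 120 N, or if a joint passes its speed limit or range.

## Working session

There is one attempt and no reset: what is moved stays moved. The work goes in short steps, Python scripts to look and compute and a tool call to move; the robot and the scene stay as the last step left them, time stands still between calls to the robot, and variables do not carry over. Pictures are saved under pics/ and viewed, at most 10 in all, crops included, and the job is handed in when it is done.

Besides the shell and the picture viewer there is one more tool, called after "Call:" as a command line: name --argument value ..., lists and objects as JSON in quotes. carry_out: Moves the arm, as the interface text tells. Its arguments: {"type":"object","properties":{"steps":{"type":"array","items":{"type":"array"}}},"required":["steps"]}

```bash
mkdir -p pics; ls; cat > h.py <<'E'
import numpy as np, cv2
from bench import robot
def snap(n,f=None):
    s=robot.snapshot(n)
    if f: cv2.imwrite('pics/'+f,cv2.cvtColor(s['image'],cv2.COLOR_RGB2BGR))
    return s
def world(s):
    z=s['z_map'].astype(float); h,w=z.shape
    v,u=np.mgrid[:h,:w]; K=s['mtx']
    c=np.stack([(u-K[0,2])/K[0,0]*z,(v-K[1,2])/K[1,1]*z,z],-1)
    X=(c-s['t'])@s['R']; X[z==0]=np.nan
    return X
E
python3 - <<'E'
from h import *
a=snap('top','t1.png'); b=snap('side','s1.png')
for s in(a,b): print(-s['R'].T@s['t'], s['R'][2])
o=robot.get_obs(); print(o['time'],o['tool_pos'],o['ee_rot'],o['wrist_force'])
E
```

```text
pics
[0.37823541 0.03808726 1.1598523 ] [ 0.16656029  0.00657902 -0.98600932]
[-0.59912197  0.04338027  0.97861772] [ 0.76869147  0.00263727 -0.63961431]
0.1 [ 0.14916099 -0.52889118  0.20445074] [-3.13969090e+00 -2.25812345e-04  2.74795352e-01] [-0.07778189  0.03272008  0.26297753]
```

View pics/t1.png

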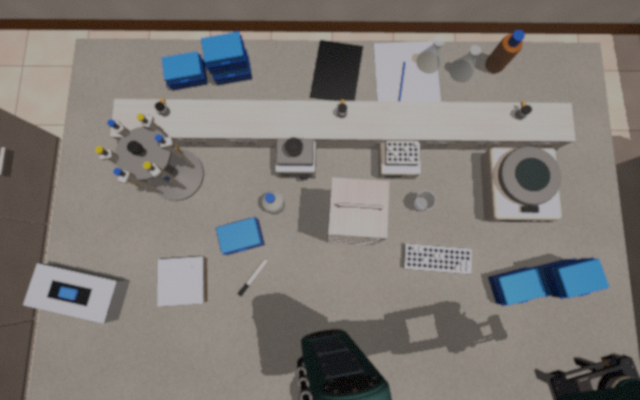

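View pics/s1.png

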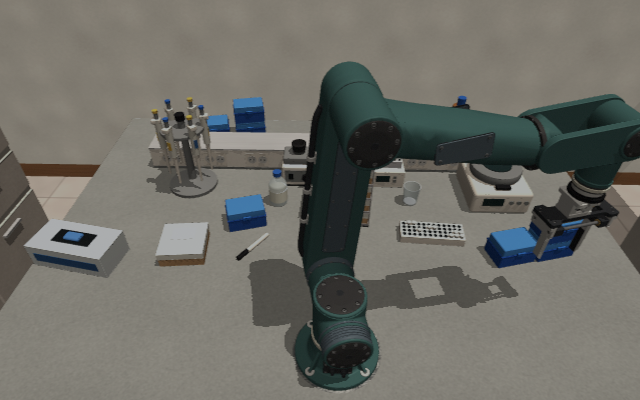

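The top view shows the rack at px (359,210), with the vortex (296,155) to its left and the heater (401,158) to its right. The spine face runs along row ~140, the bottle is at (272,202), the beaker at (421,201) and the tube rack at (438,258). The arm blocks the side view of the rack. Next I'll measure these.

```bash
python3 - <<'E'
from h import *
s=snap('top');X=world(s)
def box(name,u0,u1,v0,v1,z0,z1):
    P=X[v0:v1,u0:u1].reshape(-1,3);P=P[(P[:,2]>z0)&(P[:,2]<z1)]
    r=cv2.minAreaRect((P[:,:2]*1000).astype(np.float32))
    print(name,len(P),'lo',P.min(0).round(3),'hi',P.max(0).round(3),'rect',np.round(r[0],1),np.round(r[1],1),round(r[2],2))
box('racktop',315,400,165,260,.262,.285)
box('rackall',315,400,165,260,.03,.285)
box('vortex',268,322,142,185,.05,.125)
box('vortbody',268,322,142,185,.09,.125)
box('heater',375,425,140,185,.03,.075)
box('heatblk',375,425,140,185,.075,.11)
box('bottle',255,290,185,220,.02,.16)
box('beaker',408,440,185,215,.02,.1)
box('tuberack',395,480,238,280,.015,.05)
box('tipbox',210,268,212,260,.03,.09)
box('marker',232,272,255,300,.006,.03)
box('spine',120,570,98,150,.083,.096)
for u in range(200,560,50):
    P=X[95:155,u]; P=P[(P[:,2]>.08)&(P[:,2]<.1)]; print(u,P[:,0].min().round(4) if len(P) else None)
E
```

```text
racktop 3144 lo [ 0.45  -0.121  0.262] hi [0.595 0.025 0.283] rect [522.7 -47.5] [140.4 139.7] 86.71
rackall 3803 lo [ 0.448 -0.195  0.03 ] hi [0.693 0.066 0.283] rect [567.7 -69.2] [242.9 260.8] 2.83
vortex 1126 lo [0.648 0.048 0.05 ] hi [0.764 0.213 0.125] rect [705.7 130.8] [116.2 165.1] 0.09
vortbody 667 lo [0.675 0.071 0.09 ] hi [0.745 0.181 0.125] rect [709.9 125.6] [ 69.1 109.9] 0.3
heater 718 lo [ 0.657 -0.275  0.03 ] hi [ 0.764 -0.117  0.075] rect [ 710.5 -196.3] [105.9 158.2] 0.3
heatblk 878 lo [ 0.684 -0.266  0.075] hi [ 0.763 -0.115  0.11 ] rect [ 723.3 -190.6] [ 78.5 150.1] 0.11
bottle 412 lo [0.519 0.16  0.022] hi [0.602 0.246 0.135] rect [553.4 199. ] [60.6 98.8] 64.61
beaker 237 lo [ 0.552 -0.295  0.02 ] hi [ 0.609 -0.237  0.075] rect [ 580.6 -266.1] [57.3 57.2] 89.27
tuberack 1687 lo [ 0.367 -0.409  0.015] hi [ 0.453 -0.207  0.043] rect [ 409.1 -310. ] [203.2  75.1] 85.95
tipbox 1250 lo [0.412 0.219 0.03 ] hi [0.527 0.356 0.08 ] rect [467.4 287.9] [ 88.8 124.3] 16.6
marker 215 lo [0.291 0.201 0.006] hi [0.403 0.307 0.021] rect [343.4 255.9] [112.  100.5] 5.15
spine 16163 lo [ 0.73  -0.711  0.083] hi [0.886 0.669 0.096] rect [807.5 -21.2] [ 156.  1380.3] 0.03
200 0.7613
250 0.7626
300 0.7629
350 0.7614
400 0.7143
450 0.7611
500 0.7213
550 0.7214
```

Call:
carry_out --steps '[[[0, 0.06, 0], 0, -1], [[0, 0.12, 0], 0, -1], [[0, 0.18, 0], 0, -1], [[0, 0.24, 0], 0, -1], [[0, 0.3, 0], 0, -1], [[0, 0.3, 0], 0, -1]]'

```text
time: 0.9
tool_pos: [0.2294, -0.8143, 0.1912]
ee_rot: [-3.133, -0.001, 0.275]
wrist_force: [0.2, -2.9, 2.5]
width: 0.0938
finger_force: 0.0
```

```bash
python3 - <<'E'
from h import *
o=robot.get_obs(); print(o['time'],o['tool_pos'],o['ee_rot'],o['joint_positions'],o['width'])
print([m for m in dir(robot) if m[0]!='_'])
E
```

```text
0.9 [ 0.22940151 -0.81433871  0.1912056 ] [-3.13291691e+00 -8.69299625e-04  2.74597012e-01] [-1.36327845e+00  8.88614898e-01  2.73650770e-01  3.12613346e-04
  1.98804147e+00 -6.69574650e-02] 0.09384727605630633
['IKError', 'close_job', 'get_obs', 'hold_point_z', 'snapshot']
```

Call:
carry_out --steps '[[[0, 0.06, 0], 0, -1], [[0, 0.12, 0], 0, -1], [[0, 0.12, 0], 0, -1], [[0, 0.12, 0], 0, -1]]'

```text
time: 1.4
tool_pos: [0.2388, -0.8471, 0.1686]
ee_rot: [3.082, 0.0, 0.275]
wrist_force: [-0.2, 0.1, 0.5]
width: 0.094
finger_force: 0.0
```

```bash
python3 - <<'E'
from h import *
o=robot.get_obs(); print(o['time'],o['tool_pos'],o['ee_rot'],o['joint_positions'],o['wrist_force'])
E
```

```text
1.4 [ 0.2388402  -0.84713341  0.16855413] [3.08180070e+00 5.68905493e-05 2.74821387e-01] [-1.36188991  0.91517073  0.27491206  0.00408821  1.89184121 -0.06451083] [-0.23064929  0.08699714  0.51335311]
```

Call:
carry_out --steps '[[[0, 0.06, 0], 0, -1], [[0, 0.12, 0], 0, -1], [[0, 0.18, 0], 0, -1], [[0, 0.24, 0], 0, -1], [[0, 0.3, 0], 0, -1], [[0, 0.3, 0], 0, -1], [[0, 0.3, 0], 0, -1]]'

```text
time: 2.28
tool_pos: [0.2505, -0.8883, 0.1103]
ee_rot: [3.026, -0.0, 0.275]
wrist_force: [0.7, 0.8, -0.3]
width: 0.0939
finger_force: 0.0
```

Call:
carry_out --steps '[[[0, -0.06, 0], 0, -1], [[0, -0.12, 0], 0, -1], [[0, -0.18, 0], 0, -1], [[0, -0.18, 0], 0, -1]]'

```text
time: 2.78
tool_pos: [0.2007, -0.7099, 0.0866]
ee_rot: [3.034, -0.001, 0.275]
wrist_force: [0.3, 0.6, 0.0]
width: 0.0944
finger_force: 0.0
```

```bash
python3 - <<'E'
from h import *
o=robot.get_obs(); print(o['time'],o['tool_pos'],o['ee_rot'],o['joint_positions'],o['wrist_force'])
E
```

```text
2.775 [ 0.20065126 -0.7098738   0.08659516] [ 3.03363140e+00 -6.47495343e-04  2.74906850e-01] [-1.3765734   0.46599331  1.14062835  0.00942286  1.42741609 -0.08149335] [0.2922993  0.64562665 0.0393363 ]
```

Commanding past the reach limit tilts the tool outward, and the tilt stays in the commanded pose afterwards. That matters because with a vertical tool the gripper body (29 mm proud) would hit the tall rack first. I'll set up the tilt towards +x, high above the rack.

```bash
cat >> h.py <<'E'
from scipy.spatial.transform import Rotation as Ro
def pose():
    o=robot.get_obs(); return np.array(o['tool_pos']),Ro.from_euler('xyz',o['ee_rot']),o
def d(*targets):
    p,R,o=pose(); z=R.apply([0,0,1])
    print('t',o['time'],'p',p.round(4),'rpy',np.round(o['ee_rot'],3),'z',z.round(3),'q',np.round(o['joint_positions'],2),'F',np.round(o['wrist_force'],1))
    for t in targets: print(t,'->',R.inv().apply(np.array(t)-p).round(3))
E
python3 -c "
from h import *
d([.2,-.71,.42],[.45,-.4,.44],[.7,0.05,.44])"
```

```text
t 2.775 p [ 0.2007 -0.7099  0.0866] rpy [ 3.034e+00 -1.000e-03  2.750e-01] z [ 0.03  -0.104 -0.994] q [-1.38  0.47  1.14  0.01  1.43 -0.08] F [0.3 0.6 0. ]
[0.2, -0.71, 0.42] -> [-0.     0.036 -0.331]
[0.45, -0.4, 0.44] -> [ 0.324 -0.191 -0.376]
[0.7, 0.05, 0.44] -> [ 0.687 -0.554 -0.415]
```

Call:
carry_out --steps '[[[0, 0.01, -0.06], 0, -1], [[0, 0.01, -0.12], 0.5, -1], [[0, 0.02, -0.18], 1, -1], [[0.03, -0.01, -0.24], 1.57, -1], [[0.08, -0.03, -0.3], 1.57, -1], [[0.13, -0.06, -0.33], 1.57, -1], [[0.18, -0.1, -0.35], 1.57, -1], [[0.23, -0.13, -0.36], 1.57, -1], [[0.28, -0.16, -0.37], 1.57, -1], [[0.32, -0.19, -0.38], 1.57, -1]]'

```text
time: 4.03
tool_pos: [0.4386, -0.4151, 0.4444]
ee_rot: [3.028, -0.033, 0.003]
wrist_force: [0.5, -0.6, 0.4]
width: 0.0939
finger_force: 0.0
```

```bash
python3 -c "
from h import *
d([.6,-.15,.46],[.7,0.05,.46])"
```

```text
t 4.025 p [ 0.4386 -0.4151  0.4444] rpy [ 3.028e+00 -3.300e-02  3.000e-03] z [ 0.033 -0.113 -0.993] q [-0.82  0.22  0.75 -0.06  2.07  0.72] F [ 0.5 -0.6  0.4]
[0.6, -0.15, 0.46] -> [ 0.162 -0.262 -0.04 ]
[0.7, 0.05, 0.46] -> [ 0.263 -0.461 -0.06 ]
```

Call:
carry_out --steps '[[[0.03, -0.05, 0], 0, -1], [[0.06, -0.1, -0.02], 0, -1], [[0.09, -0.15, -0.03], 0, -1], [[0.12, -0.21, -0.04], 0, -1], [[0.15, -0.27, -0.05], 0, -1], [[0.18, -0.33, -0.06], 0, -1], [[0.2, -0.39, -0.06], 0, -1], [[0.22, -0.45, -0.07], 0, -1], [[0.24, -0.51, -0.07], 0, -1], [[0.25, -0.57, -0.07], 0, -1]]'

```text
time: 5.28
tool_pos: [0.6708, 0.1397, 0.4428]
ee_rot: [3.03, -0.038, 0.004]
wrist_force: [0.3, -0.8, 0.1]
width: 0.0937
finger_force: 0.0
```

Call:
carry_out --steps '[[[0.06, -0.01, 0], 0, -1], [[0.12, -0.03, 0], 0, -1], [[0.18, -0.04, 0], 0, -1], [[0.24, -0.05, 0], 0, -1], [[0.3, -0.06, 0], 0, -1], [[0.36, -0.08, 0], 0, -1]]'

```text
time: 6.02
tool_pos: [0.7712, 0.1529, 0.3432]
ee_rot: [3.039, -0.09, 0.008]
wrist_force: [-0.0, -0.4, -0.8]
width: 0.0938
finger_force: 0.0
```

```bash
python3 -c "
from h import *
d()"
```

```text
t 6.025 p [0.7712 0.1529 0.3432] rpy [ 3.039 -0.09   0.008] z [ 0.09  -0.102 -0.991] q [ 0.18  0.7   0.27 -0.13  2.09  1.67] F [-0.  -0.4 -0.8]
```

Call:
carry_out --steps '[[[0.06, -0.02, -0.06], 0, -1], [[0.12, -0.04, -0.12], 0, -1], [[0.18, -0.06, -0.18], 0, -1], [[0.24, -0.08, -0.24], 0, -1], [[0.3, -0.1, -0.3], 0, -1], [[0.36, -0.12, -0.36], 0, -1], [[0.42, -0.14, -0.42], 0, -1], [[0.48, -0.16, -0.48], 0, -1], [[0.54, -0.18, -0.54], 0, -1], [[0.6, -0.2, -0.6], 0, -1]]'

```text
time: 7.28
tool_pos: [0.7373, 0.19, 0.3964]
ee_rot: [3.048, -0.136, 0.013]
wrist_force: [0.1, 0.6, -0.1]
width: 0.0944
finger_force: 0.0
```

```bash
python3 -c "
from h import *
d()"
```

```text
t 7.275 p [0.7373 0.19   0.3964] rpy [ 3.048 -0.136  0.013] z [ 0.137 -0.091 -0.986] q [ 0.23  0.63  0.27 -0.14  2.12  1.72] F [ 0.1  0.6 -0.1]
```

Call:
carry_out --steps '[[[0.06, -0.01, -0.03], 0, -1], [[0.12, -0.03, -0.06], 0, -1], [[0.18, -0.04, -0.09], 0, -1], [[0.24, -0.06, -0.12], 0, -1], [[0.3, -0.07, -0.15], 0, -1], [[0.36, -0.09, -0.18], 0, -1], [[0.42, -0.1, -0.21], 0, -1], [[0.48, -0.12, -0.24], 0, -1], [[0.54, -0.13, -0.27], 0, -1], [[0.6, -0.15, -0.3], 0, -1]]'

```text
time: 8.52
tool_pos: [0.7726, 0.2015, 0.3744]
ee_rot: [3.059, -0.187, 0.018]
wrist_force: [-1.2, -1.1, -0.0]
width: 0.094
finger_force: 0.0
```

Call:
carry_out --steps '[[[0.06, -0.01, -0.03], 0, -1], [[0.12, -0.03, -0.06], 0, -1], [[0.18, -0.04, -0.09], 0, -1], [[0.24, -0.06, -0.12], 0, -1], [[0.3, -0.07, -0.15], 0, -1], [[0.36, -0.09, -0.18], 0, -1], [[0.42, -0.1, -0.21], 0, -1], [[0.48, -0.12, -0.24], 0, -1], [[0.54, -0.13, -0.27], 0, -1], [[0.6, -0.15, -0.3], 0, -1]]'

```text
time: 9.78
tool_pos: [0.7936, 0.2105, 0.3719]
ee_rot: [3.07, -0.238, 0.022]
wrist_force: [-0.4, -0.2, -0.6]
width: 0.0939
finger_force: 0.0
```

```bash
python3 -c "
from h import *
d()"
```

```text
t 9.775 p [0.7936 0.2105 0.3719] rpy [ 3.07  -0.238  0.022] z [ 0.237 -0.066 -0.969] q [ 0.24  0.68  0.27 -0.13  1.97  1.73] F [-0.4 -0.2 -0.6]
```

Call:
carry_out --steps '[[[0.06, -0.02, -0.03], 0, -1], [[0.12, -0.04, -0.06], 0, -1], [[0.18, -0.06, -0.09], 0, -1], [[0.24, -0.08, -0.12], 0, -1], [[0.3, -0.1, -0.15], 0, -1], [[0.36, -0.12, -0.18], 0, -1], [[0.42, -0.14, -0.21], 0, -1], [[0.48, -0.16, -0.24], 0, -1], [[0.54, -0.18, -0.27], 0, -1], [[0.6, -0.2, -0.3], 0, -1]]'

```text
time: 11.02
tool_pos: [0.8008, 0.2389, 0.3795]
ee_rot: [3.083, -0.29, 0.026]
wrist_force: [-0.4, 0.4, -0.4]
width: 0.0938
finger_force: 0.0
```

Call:
carry_out --steps '[[[0.06, -0.02, -0.03], 0, -1], [[0.12, -0.04, -0.06], 0, -1], [[0.18, -0.06, -0.09], 0, -1], [[0.24, -0.08, -0.12], 0, -1], [[0.3, -0.1, -0.15], 0, -1], [[0.36, -0.12, -0.18], 0, -1], [[0.42, -0.14, -0.21], 0, -1], [[0.48, -0.16, -0.24], 0, -1], [[0.54, -0.18, -0.27], 0, -1], [[0.6, -0.2, -0.3], 0, -1]]'

```text
time: 12.28
tool_pos: [0.8014, 0.2597, 0.3986]
ee_rot: [3.097, -0.343, 0.028]
wrist_force: [0.1, 0.4, 0.1]
width: 0.094
finger_force: 0.0
```

Call:
carry_out --steps '[[[0.06, -0.02, -0.03], 0, -1], [[0.12, -0.04, -0.06], 0, -1], [[0.18, -0.06, -0.09], 0, -1], [[0.24, -0.08, -0.12], 0, -1], [[0.3, -0.1, -0.15], 0, -1], [[0.36, -0.12, -0.18], 0, -1], [[0.42, -0.14, -0.21], 0, -1], [[0.48, -0.16, -0.24], 0, -1], [[0.54, -0.18, -0.27], 0, -1], [[0.6, -0.2, -0.3], 0, -1]]'

```text
time: 13.52
tool_pos: [0.7965, 0.2749, 0.4262]
ee_rot: [3.112, -0.396, 0.03]
wrist_force: [-0.0, 0.0, -0.2]
width: 0.0939
finger_force: 0.0
```

```bash
python3 -c "
from h import *
d([.45,.2,.42])"
```

```text
t 13.525 p [0.7965 0.2749 0.4262] rpy [ 3.112 -0.396  0.03 ] z [ 0.387 -0.018 -0.922] q [ 0.32  0.62  0.27 -0.15  1.87  1.8 ] F [-0.   0.  -0.2]
[0.45, 0.2, 0.42] -> [-0.324  0.068 -0.127]
```

```bash
python3 -c "
from h import *
d([.6,.11,.43],[.39,-.0475,.40])"
```

```text
t 13.525 p [0.7965 0.2749 0.4262] rpy [ 3.112 -0.396  0.03 ] z [ 0.387 -0.018 -0.922] q [ 0.32  0.62  0.27 -0.15  1.87  1.8 ] F [-0.   0.  -0.2]
[0.6, 0.11, 0.43] -> [-0.184  0.161 -0.077]
[0.39, -0.0475, 0.4] -> [-0.394  0.314 -0.127]
```

Call:
carry_out --steps '[[[-0.04, 0.03, -0.02], 0, -1], [[-0.08, 0.07, -0.03], 0, -1], [[-0.13, 0.11, -0.05], 0, -1], [[-0.18, 0.15, -0.07], 0.17, -1], [[-0.22, 0.18, -0.08], 0.17, -1], [[-0.26, 0.21, -0.1], 0.17, -1], [[-0.3, 0.24, -0.11], 0.17, -1], [[-0.34, 0.27, -0.12], 0.17, -1], [[-0.38, 0.3, -0.13], 0.17, -1], [[-0.394, 0.314, -0.127], 0.17, -1]]'

```text
time: 14.78
tool_pos: [0.3883, -0.0487, 0.4012]
ee_rot: [3.122, -0.401, -0.003]
wrist_force: [0.4, 0.3, 0.6]
width: 0.0936
finger_force: 0.0
```

```bash
python3 -c "
from h import *
d([.39,-.0475,.2],[.40,-.0475,.03])"
```

```text
t 14.775 p [ 0.3883 -0.0487  0.4012] rpy [ 3.122e+00 -4.010e-01 -3.000e-03] z [ 0.39  -0.021 -0.921] q [-0.39 -0.53  1.53  0.13  1.76  1.24] F [0.4 0.3 0.6]
[0.39, -0.0475, 0.2] -> [-0.077 -0.005  0.186]
[0.4, -0.0475, 0.03] -> [-0.134 -0.008  0.346]
```

Call:
carry_out --steps '[[[-0.02, 0, 0.05], 0, -1], [[-0.04, 0, 0.1], 0, -1], [[-0.06, 0, 0.15], 0, -1], [[-0.08, -0.01, 0.2], 0, -1], [[-0.1, -0.01, 0.25], 0, -1], [[-0.115, -0.01, 0.29], 0, -1], [[-0.125, -0.01, 0.32], 0, -1], [[-0.134, -0.008, 0.346], 0, -1], [[-0.134, -0.008, 0.346], 0, -1]]'

```text
time: 15.9
tool_pos: [0.3984, -0.0451, 0.0263]
ee_rot: [3.126, -0.392, -0.002]
wrist_force: [-0.4, -0.4, 0.1]
width: 0.0941
finger_force: 0.0
```

```bash
python3 -c "
from h import *
snap('side','s2.png')
d([.44,-.0475,.03],[.61,-.0475,.03])"
```

```text
t 15.95 p [ 0.3999 -0.0456  0.0283] rpy [ 3.125e+00 -3.960e-01 -2.000e-03] z [ 0.385 -0.017 -0.923] q [-0.36 -0.48  2.25  0.14  1.    1.16] F [ 0.5 -0.5 -0. ]
[0.44, -0.0475, 0.03] -> [0.038 0.002 0.014]
[0.61, -0.0475, 0.03] -> [0.195 0.    0.079]
```

View pics/s2.png

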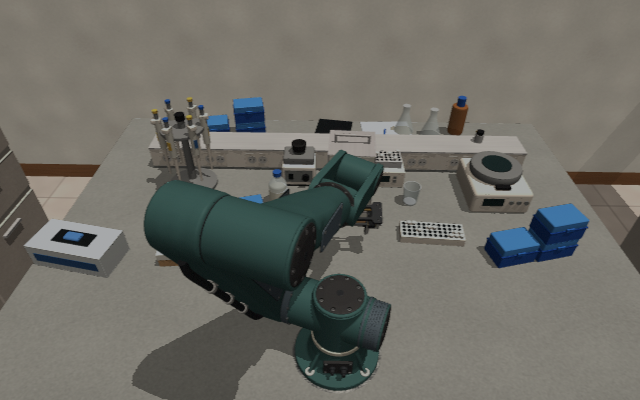

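The side view shows the gripper down in front of the rack (px 365,215), tilted clear of it. I'll start the push.

Call:
carry_out --steps '[[[0.015, 0, 0.006], 0, -1], [[0.028, 0.001, 0.012], 0, -1], [[0.037, 0.001, 0.016], 0, -1], [[0.045, 0.001, 0.019], 0, -1], [[0.052, 0.001, 0.022], 0, -1], [[0.06, 0.001, 0.025], 0, -1], [[0.068, 0.001, 0.028], 0, -1]]'

```text
time: 16.82
tool_pos: [0.4672, -0.0483, 0.0274]
ee_rot: [3.121, -0.379, 0.002]
wrist_force: [-32.2, -3.5, 20.2]
width: 0.094
finger_force: 16.0
```

```bash
cat >> h.py <<'E'
def rack():
    s=snap('top','last.png');X=world(s)
    P=X[100:260,300:420].reshape(-1,3);P=P[(P[:,2]>.262)&(P[:,2]<.29)&(P[:,1]<.08)&(P[:,1]>-.16)]
    m=P[:,0]
    Q=P[(m>0.44)]
    r=cv2.minAreaRect((Q[:,:2]*1000).astype(np.float32)); A=np.c_[Q[:,:2],np.ones(len(Q))]
    c=np.linalg.lstsq(A,Q[:,2],rcond=None)[0]
    print('rack',np.round(r[0],1),np.round(r[1],1),round(r[2],2),'slope',c[:2].round(3),'n',len(Q))
E
python3 -c "
from h import *
d([.6,-.0475,.03]); rack()"
```

```text
t 16.825 p [ 0.4672 -0.0483  0.0274] rpy [ 3.121e+00 -3.790e-01  2.000e-03] z [ 0.37  -0.02  -0.929] q [-0.29 -0.27  2.11  0.11  0.93  1.23] F [-32.2  -3.5  20.2]
[0.6, -0.0475, 0.03] -> [ 0.124 -0.002  0.047]
rack [543.7 -45.1] [140.3 139.8] 89.34 slope [-0.001 -0.   ] n 3124
```

Call:
carry_out --steps '[[[0.008, 0, 0.003], 0, -1], [[0.016, 0, 0.006], 0, -1], [[0.024, 0, 0.009], 0, -1], [[0.032, 0, 0.012], 0, -1], [[0.04, 0, 0.015], 0, -1], [[0.048, 0, 0.018], 0, -1], [[0.056, 0, 0.021], 0, -1], [[0.064, 0, 0.024], 0, -1], [[0.072, 0, 0.027], 0, -1], [[0.08, 0, 0.03], 0, -1]]'

```text
time: 18.12
tool_pos: [0.5511, -0.0469, 0.0273]
ee_rot: [3.126, -0.376, 0.0]
wrist_force: [-18.8, 0.1, 4.8]
width: 0.0943
finger_force: 9.7
```

```bash
python3 -c "
from h import *
d([.61,-.0475,.03]); rack()"
```

```text
t 18.125 p [ 0.5511 -0.0469  0.0273] rpy [ 3.126 -0.376  0.   ] z [ 0.368 -0.016 -0.93 ] q [-0.23 -0.06  1.94  0.09  0.89  1.3 ] F [-18.8   0.1   4.8]
[0.61, -0.0475, 0.03] -> [0.056 0.    0.019]
rack [584.6 -43.7] [228.6 139.4] 0.16 slope [-0.003 -0.002] n 3030
```

View pics/last.png

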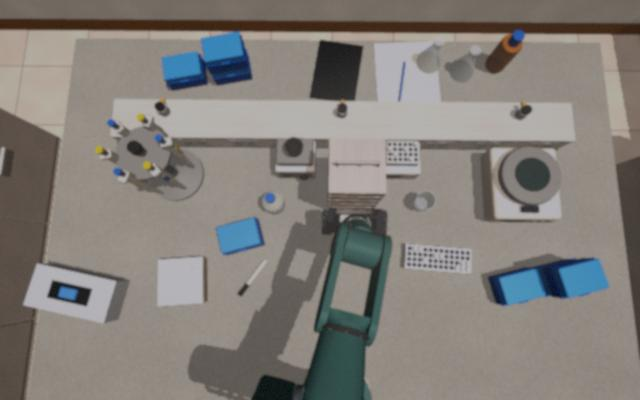

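Call:
carry_out --steps '[[[0.008, 0, 0.003], 0, -1], [[0.016, 0, 0.006], 0, -1], [[0.024, 0, 0.009], 0, -1], [[0.032, 0, 0.012], 0, -1], [[0.04, 0, 0.015], 0, -1], [[0.047, 0, 0.018], 0, -1], [[0.052, 0, 0.02], 0, -1]]'

```text
time: 19.05
tool_pos: [0.6067, -0.0472, 0.0276]
ee_rot: [3.127, -0.376, -0.001]
wrist_force: [-16.0, 0.8, 0.7]
width: 0.0939
finger_force: 8.0
```

Call:
carry_out --steps '[[[0.003, 0, 0.001], 0, -1], [[0.005, 0, 0.002], 0, -1]]'

```text
time: 19.3
tool_pos: [0.6118, -0.0473, 0.0276]
ee_rot: [3.127, -0.375, -0.001]
wrist_force: [-16.2, 0.4, 0.6]
width: 0.094
finger_force: 8.2
```

```bash
sed -i 's/m>0.44/m>0.55/' h.py; python3 -c "
from h import *
d([.61,-.0475,.03]); rack()"
```

```text
t 19.3 p [ 0.6118 -0.0473  0.0276] rpy [ 3.127e+00 -3.750e-01 -1.000e-03] z [ 0.366 -0.015 -0.93 ] q [-0.2   0.08  1.8   0.08  0.9   1.33] F [-16.2   0.4   0.6]
[0.61, -0.0475, 0.03] -> [-0.001  0.    -0.003]
rack [654.9 -43.4] [139.5 207. ] 89.34 slope [ 0.005 -0.002] n 2914
```

Call:
carry_out --steps '[[[0.001, 0, 0], 0, -1], [[0.002, 0, 0.001], 0, -1], [[0.003, 0, 0.001], 0, -1]]'

```text
time: 19.73
tool_pos: [0.6149, -0.0473, 0.0277]
ee_rot: [3.127, -0.375, -0.001]
wrist_force: [-13.8, -0.7, -3.0]
width: 0.0941
finger_force: 6.6
```

Call:
carry_out --steps '[[[0.001, 0, 0], 0, -1], [[0.002, 0, 0.001], 0, -1]]'

```text
time: 19.98
tool_pos: [0.616, -0.0473, 0.0275]
ee_rot: [3.127, -0.373, -0.0]
wrist_force: [-24.6, 0.6, 7.5]
width: 0.0941
finger_force: 11.8
```

Call:
carry_out --steps '[[[0.001, 0, 0], 0, -1], [[0.002, 0, 0.001], 0, -1], [[0.003, 0, 0.001], 0, -1]]'

```text
time: 20.35
tool_pos: [0.6163, -0.0473, 0.0274]
ee_rot: [3.126, -0.366, 0.0]
wrist_force: [-33.9, -0.3, 13.1]
width: 0.0943
finger_force: 16.7
```

```bash
python3 -c "
from h import *
d()"
```

```text
t 20.35 p [ 0.6163 -0.0473  0.0274] rpy [ 3.126 -0.366  0.   ] z [ 0.358 -0.015 -0.934] q [-0.2   0.09  1.78  0.07  0.91  1.34] F [-33.9  -0.3  13.1]
```

The force rises while the position stalls, so the rack is seated against the spine. I'll back off and check.

Call:
carry_out --steps '[[[-0.004, 0, -0.001], 0, -1], [[-0.01, 0, -0.004], 0, -1], [[-0.03, 0, -0.012], 0, -1], [[-0.06, 0, -0.024], 0, -1], [[-0.1, 0, -0.04], 0, -1], [[-0.14, 0, -0.06], 0, -1], [[-0.18, 0, -0.075], 0, -1], [[-0.18, 0, -0.075], 0, -1]]'

```text
time: 21.35
tool_pos: [0.4328, -0.047, 0.0348]
ee_rot: [3.124, -0.399, -0.002]
wrist_force: [-0.5, -0.6, -0.2]
width: 0.0939
finger_force: 0.0
```

```bash
python3 - <<'E'
from h import *
d(); rack()
s=snap('top','t3.png');X=world(s)
def box(name,u0,u1,v0,v1,z0,z1):
    P=X[v0:v1,u0:u1].reshape(-1,3);P=P[(P[:,2]>z0)&(P[:,2]<z1)]
    r=cv2.minAreaRect((P[:,:2]*1000).astype(np.float32))
    print(name,'rect',np.round(r[0],1),np.round(r[1],1),round(r[2],2))
box('vortbody',268,322,142,185,.09,.125)
box('heatblk',388,425,140,185,.075,.11)
box('bottle',255,290,185,220,.02,.16)
box('beaker',408,440,185,215,.02,.1)
box('tuberack',395,480,238,280,.015,.05)
box('tipbox',210,268,212,260,.03,.09)
cv2.imwrite('pics/c.png',cv2.resize(cv2.cvtColor(s['image'][90:290,200:500],cv2.COLOR_RGB2BGR),None,fx=2.5,fy=2.5))
E
```

```text
t 21.35 p [ 0.4328 -0.047   0.0348] rpy [ 3.124e+00 -3.990e-01 -2.000e-03] z [ 0.389 -0.019 -0.921] q [-0.33 -0.39  2.19  0.13  0.96  1.2 ] F [-0.5 -0.6 -0.2]
rack [692.5 -44.1] [140.3 141.1] 89.84 slope [0.006 0.002] n 2906
vortbody rect [710.2 125.4] [ 70.2 109. ] 0.9
heatblk rect [ 721.4 -207.5] [114.5  83.2] 89.7
bottle rect [564.  207.8] [60.1 98.8] 20.73
beaker rect [ 580.8 -266. ] [57.  56.8] 9.04
tuberack rect [ 409.3 -308.8] [201.1  75.3] 85.87
tipbox rect [467.5 287.6] [ 88.9 125.1] 17.72
```

View pics/c.png

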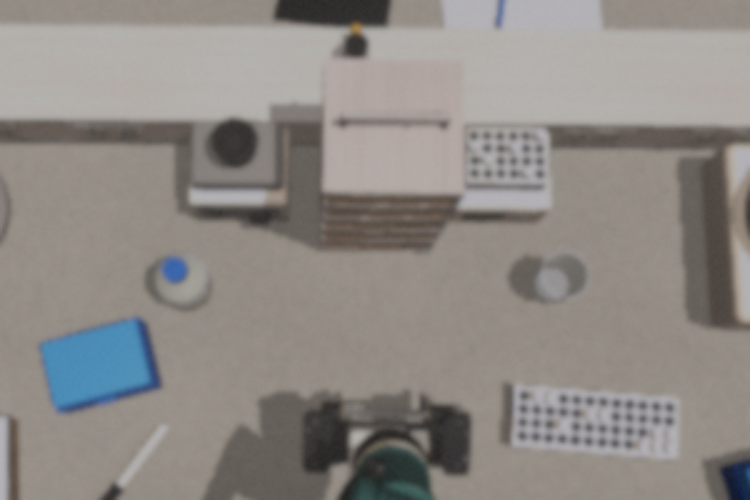

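The crop shows the rack standing upright between the vortex and the heater, with its top at crop px (392,125). Measured: back at x = 0.7625 (spine face ≈ 0.762) and yaw 0.2°. The neighbours have not moved, and the gripper is about 0.19 m clear.

```bash
python3 -c "
from h import *
print(robot.close_job())"
```

```text
the job is handed in; nothing more can be done
None
```

The rack stands upright in its place with its back flat against the spine (yaw about 0.2°), everything else is where it stood, and the job was handed in at about 21 s of the 51 s allowed.

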